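Clear up the car-polishing bench

ROBOT

A 7-joint arm with a two-finger parallel gripper is mounted at the origin on the work surface. World frame = base frame: x ahead of the robot, y to its left, z up, the work surface at z = 0. Lengths are in mm, angles in rad, forces in N, time in s.
With the tool pointing down it reaches from about 425 to 875 mm from the base axis. Payload 4.7 kg.
Tool frame: the origin (TCP) lies at the very end of the fingers, on their centre line; the grasp point (between the pads) lies 19 mm behind it; z points along the fingers, y is the line along which they close (so a half turn about z gives the same grasp; the last joint's range is limited). The gripper opens to 87 mm and grips with 3 to 60 N. Pads are 19 mm wide; open, the fingers measure 117 mm over their backs; the gripper's body (75 mm by 190 mm) begins 51 mm behind the grasp point.
Start: joints at [-1.289, 0.321, -0.07, 1.45, 0.023, 1.371, -0.057], TCP at [172.024, 626.844, 222.587] pointing down, gripper open.
Joint ranges: [-2.86, 2.86], [-0.3, 2.09], [-1.38, 1.24], [0.06, 2.45], [-1.56, 4.7], [0.09, 2.05], [-2.69, 2.69]. Speed limits (rad/s): [2.57, 2.57, 3.14, 3.14, 3.14, 3.14, 3.14].

INTERFACE

Orientations are given as a rotation vector (axis times angle).
In Python, from bench import bot gives the robot as it stands. The module is installed in compiled form; this text tells all that it offers. Calls block until the motion is done:
- bot.move_pose(position, orientation): joint-space move of the TCP to a pose.
- bot.movel(position, ori=None, v=150, threshold=None): straight line of the TCP; ori=None keeps the orientation; v is the mean speed in mm/s. With threshold (N) it stops when the force on the tool has changed by that much, and returns True; else False.
- bot.movej(angles): joint-space move.
- bot.command_gripper(opening, f_grip=None): finger opening in mm; f_grip is the grip in N (None keeps the last); returns when the fingers have stopped.
- bot.sleep(seconds).
- bot.solve_ik(position, orientation): joint angles nearest the present ones, or None.
- bot.observe(): the state.
- bot.read_camera(name): name is "side" or "top"; returns the picture (420x560x3 uint8, blue, green, red); there is no depth.
- bot.camera_info(name): a dict with "fx", "fy", "cx", "cy" (pixels), "eye" and "orientation" of the camera in the world. Camera axes: x right, y down, z forward; pixel columns grow to the right and rows downward; lengths in mm; the calibration is good to about 2 mm. A picture is of the moment at which its call begins. camera_info takes no time and is no camera call.
A pose or a line that the arm cannot do raises bot.PlanningError and nothing moves.
- bot.close_job(): hands the job in; it is judged then, once.
Trained networks look in the newest picture that a camera, given by its name, has taken for a name from the list of things; names that differ only in an ending like _2 or _b are one class to them, and where a whole thing is asked for, a point or a joint stands for the part that bears it (a point fixed in the world has none). Each returns a list of dicts, best first, with "score" (0 to 1); they miss things now and then, are a little off and sometimes report something else, mostly with a low value. They report only what shows in the picture. A call takes as long as a camera call. They do not tell look-alikes from the thing itself.
- bot.look_for(camera, target): "position" ([x, y, z] in mm, in world coordinates, good to about 4 mm: the middle of the surface that is visible of it).
The state is a dict: "time": time; "joint_pos": joint angles; "joint_vel": joint speeds; "tau": joint torques, N m; "tool_pos": TCP position; "eef_rot": TCP orientation; "contact_force": force on the tool from outside, world axes, zero at the start; "wrist_torque": the same for the moment, N m; "finger_gap": finger opening in mm; "gripper_force": force on a finger pad.
Only numpy, scipy, OpenCV 4.12 (cv2) and the standard library are available. Lean on these libraries where they do the work, as an engineer would, in place of code of your own. Each camera call takes 0.05 s, during which the arm holds its last target. There are 200 camera calls.

TASK

The polishing is done, so put the bench in order: take the empty grey bottle down from the blue rack and stand it in the black refill tray, hang every full bottle by its neck in the rack, slid in from the front so that its collar sits down on the shelf behind the bead, and hang every pair of ear defenders over the steel rail, headband square across the bar and one cup on either side. Leave the other things on the bench where they are.

Things in the scene. Friction and masses are not known exactly. Their poses are not given: they have to be found in the camera images.
- rack: blue steel bottle rack fixed to the bench; origin on the bench under the middle of the row of seats. Level shelf 312 mm long (y), 5 mm thick, its top 131 mm up; on two end cheeks, its back edge 55 mm behind the seats; foot plate 4 mm thick. Four slots 27 mm wide, 74 mm apart, open to the front (-x). The tongues between them have round noses reaching 48 mm in front of the seats. Nothing of it stands above the bead (see slot0)
- slot0 (a point): seat of the slot at the rack's -y end: the point on the shelf's top where the neck axis of a hanging bottle belongs; axes as the rack's (-x points out of the slot). The slot ends 12 mm behind it. A half-round bead 7 mm high, 14 mm wide, lies across the tongues on either side, its middle 23.5 mm in front of it, and keeps a seated collar from sliding out
- slot1 (a point): seat of the next slot
- slot2 (a point): seat of the third slot
- slot3 (a point): seat of the slot at the rack's +y end
- bottle0: car-care bottle, white body, red cap; body 64 mm in diameter up to 62 mm, shoulder tapering to the neck at 75 mm, neck 22 mm in diameter from 75 to 99 mm, black collar (flange) 40 mm in diameter from 99 to 104 mm, cap 28 mm in diameter from 104 to 141 mm (its top). 0.15 to 0.31 kg. Origin at the centre of its underside, z up the bottle; starts standing on the bench. May be absent (all bottles and ear defenders)
- bottle1: car-care bottle, yellow body, black cap; shape, origin and mass as bottle0
- bottle2: car-care bottle, white body, blue cap; shape, origin and mass as bottle0
- bottle3: car-care bottle, green body, white cap; shape, origin and mass as bottle0
- hung0: empty grey bottle with orange cap, 0.04 to 0.09 kg, shape and origin as bottle0, hanging in slot0 at the start; just one of the three empties is present
- hung1: empty grey bottle with orange cap, 0.04 to 0.09 kg, shape and origin as bottle0, hanging in slot1 at the start; just one of the three empties is present
- hung2: empty grey bottle with orange cap, 0.04 to 0.09 kg, shape and origin as bottle0, hanging in slot3 at the start; just one of the three empties is present
- tray: black refill tray fixed to the bench, 115 mm square outside, walls 16 mm high and 4 mm thick, floor 4 mm thick; origin under its centre, on the bench
- rail: steel hanging rail fixed to the bench: a level round bar 16 mm in diameter along its y, its top 160 mm above the bench, between two posts 18 mm in diameter, 300 mm apart, that end at the bar. Origin on the bench below the bar's middle
- muffs0: rigid ear defenders, red cups; cups on either side along its x (80 mm clear between, 164 mm over all; 76 mm wide in y, 88 mm tall). Black headband: a flat padded crown 44 mm long (x), 34 mm wide (y), from 140 to 154 mm up, then sloping down on both sides. 0.15 to 0.31 kg. Origin at the centre of the underside, z up; starts standing on its cups
- crown0 (a point): centre of the underside of the crown of muffs0, 140 mm above its origin: the spot that rests on the rail
- muffs1: rigid ear defenders, yellow cups; shape, origin and mass as muffs0
- crown1 (a point): centre of the underside of the crown of muffs1, 140 mm above its origin: the spot that rests on the rail
- wax_tin: tin of wax, 72 mm in diameter, 32 mm high; leave alone
- pad_disc: polishing pad, 80 mm in diameter, 30 mm high; leave alone
- spray_can: yellow spray can, 66 mm in diameter, 150 mm high; leave alone
- clay_box: blue and white box, 70 x 50 x 30 mm; leave alone
- tape: roll of green masking tape, 68 mm in diameter, 24 mm high, lying flat; leave alone
Mind the look-alikes: they are no part of the job. Leave any pink or purple look-alike of the bottle2 alone.

How it is judged:
By the outcome, as a careful person would: the job done as asked, in the order asked, and still so for the second after the job is handed in, with the robot touching nothing.
Of bottle0, bottle1, bottle2, bottle3 only 3 to 4 are there at a start; the rules pass over those that are not, and their reading is None.
Of muffs0, muffs1 only 1 to 2 are there at a start; the rules pass over those that are not, and their reading is None.
Of hung0, hung1, hung2 only 1 to 1 are there at a start; the rules pass over those that are not, and their reading is None.
At some moment in a run one of bottle0, bottle1, bottle2, bottle3, muffs0, muffs1 may be knocked a few centimetres aside while the robot is not near it.
Once in a run the grip may slacken for a moment while it holds something.
It also fails if it takes over 210 s, if anything falls off the work surface, if the arm or the gripper's body presses on something with over 40 N, if the wrist force passes 120 N, or if a joint passes its speed limit or range.

## Working session

There is one attempt and no reset: what is moved stays moved. The work goes in short steps, each a Python script; the robot and the scene stay as the last script left them, time stands still between calls to the robot, and variables do not carry over. Pictures are saved under pics/ and viewed, at most 14 in all, crops included, and the job is handed in when it is done.

```bash
mkdir -p pics
python3 - <<'E'
from bench import bot
import cv2,numpy as np
for c in("top","side"):
    cv2.imwrite(f"pics/{c}0.png",bot.read_camera(c)); i=bot.camera_info(c); print(c,i)
    for t in "rack bottle0 bottle1 bottle2 bottle3 hung0 tray rail muffs0 muffs1 wax_tin pad_disc spray_can clay_box tape".split():
        print(t,[(np.round(d["position"]).astype(int).tolist(),round(d["score"],2)) for d in bot.look_for(c,t)][:4])
print(bot.observe())
E
```

```text
top {'fx': 379.6028052718106, 'fy': 379.6028052718106, 'cx': 277.53978328688453, 'cy': 212.09648314973836, 'eye': array([ 389.25310435,   32.16448826, 1135.10074358]), 'orientation': array([-2.15739717,  2.15872186, -0.09696033])}
rack []
bottle0 [([229, 262, 62], 0.92), ([430, 59, 64], 0.88), ([301, 160, 63], 0.88), ([401, 225, 62], 0.87)]
bottle1 [([229, 262, 62], 0.92), ([430, 59, 64], 0.88), ([301, 160, 63], 0.88), ([401, 225, 62], 0.87)]
bottle2 [([229, 262, 62], 0.92), ([430, 59, 64], 0.88), ([301, 160, 63], 0.88), ([401, 225, 62], 0.87)]
bottle3 [([229, 262, 62], 0.92), ([430, 59, 64], 0.88), ([301, 160, 63], 0.88), ([401, 225, 62], 0.87)]
hung0 [([655, 107, 137], 0.62)]
tray [([680, -34, 4], 0.84)]
rail [([584, -332, 153], 0.96)]
muffs0 [([424, -119, 136], 0.63)]
muffs1 [([424, -119, 136], 0.63)]
wax_tin [([341, 314, 29], 0.89)]
pad_disc [([792, -118, 36], 0.73), ([658, 108, 138], 0.39)]
spray_can [([775, 30, 120], 0.83), ([791, -118, 34], 0.7)]
clay_box [([470, 442, 30], 0.89)]
tape [([389, 383, 19], 0.65), ([680, -36, 5], 0.55)]
side {'fx': 537.4627936537095, 'fy': 537.4627
[... 1112 characters left out ...]
.6, 'joint_pos': array([-1.28889695,  0.32101294, -0.07013526,  1.45050906,  0.02261665,
        1.37081067, -0.05688904]), 'joint_vel': array([-0.00181438,  0.00104192, -0.00170409, -0.00066355,  0.00026919,
       -0.00027373, -0.00018246]), 'tau': array([ 2.47962944e-04, -4.91086507e+01, -4.02892102e-01, -3.12771320e+01,
       -6.36544987e-02,  3.35115648e-02,  2.07648299e-05]), 'tool_pos': array([172.00834657, 626.83927268, 222.57384071]), 'eef_rot': array([4.19290702e-01, 3.11343015e+00, 6.53749043e-05]), 'contact_force': array([-0.55452259,  0.97633095,  0.00550707]), 'wrist_torque': array([-0.00160642, -0.00908016, -0.00440343]), 'gripper_force': 0.0, 'finger_gap': 86.96738320277846}
```

View pics/top0.png

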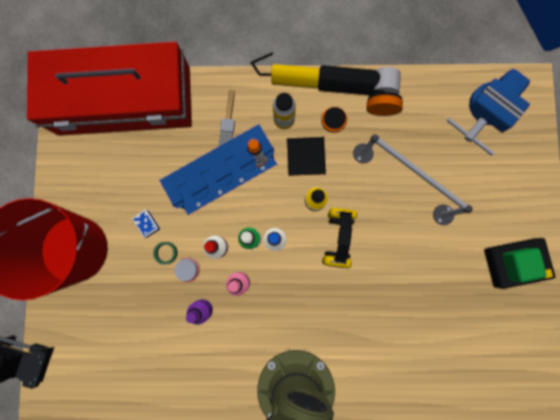

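View pics/side0.png

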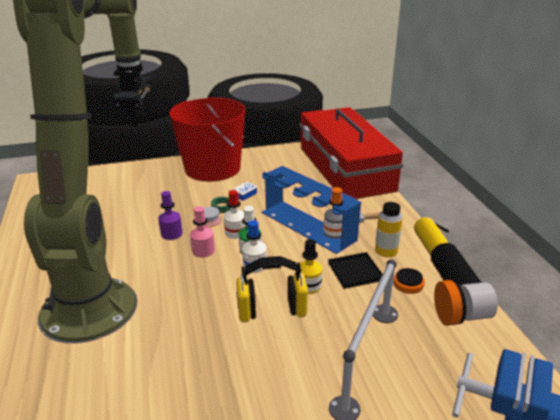

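The top view shows these candidates:

| Candidate | Pixel |
|---|---|
| red cap, bottle0 | (212,245) |
| yellow/black, bottle1 | (317,197) |
| blue cap, bottle2 | (275,239) |
| green/white, bottle3 | (249,237) |
| pink look-alike, leave | (238,284) |
| purple look-alike, leave | (198,312) |
| grey/orange empty in the -y slot (hung0) | (255,147) |
| orange-topped pad, leave | (334,119) |
| yellow muffs1 | (342,238) |
| rail | (375,140) to (467,208) |
| tray | (307,156) |

The side view agrees.

```bash
cat > h.py <<'E'
from bench import bot
import cv2,numpy as np
from scipy.spatial.transform import Rotation as R
from scipy.optimize import fsolve
def cam(c):
    i=bot.camera_info(c); return i,R.from_rotvec(i["orientation"]).as_matrix()
def proj(c,P):
    i,M=cam(c); q=(np.atleast_2d(P)-i["eye"])@M
    return q[:,:2]/q[:,2:]*[i["fx"],i["fy"]]+[i["cx"],i["cy"]]
def unproj(c,px,z):
    i,M=cam(c); px=np.atleast_2d(px).astype(float)
    d=np.c_[(px-[i["cx"],i["cy"]])/[i["fx"],i["fy"]],np.ones(len(px))]@M.T
    return i["eye"]+d*((z-i["eye"][2])/d[:,2])[:,None]
def hull_centroid(c,xy,r,z0,z1):
    a=np.linspace(0,2*np.pi,40)
    P=np.vstack([np.c_[xy[0]+r*np.cos(a),xy[1]+r*np.sin(a),0*a+z] for z in(z0,z1)])
    h=cv2.convexHull(proj(c,P).astype(np.float32)); m=cv2.moments(h); return np.array([m["m10"],m["m01"]])/m["m00"],m["m00"]
HSV={"red":[((0,130,90),(6,255,255)),((174,130,90),(180,255,255))],"orange":[((6,150,120),(16,255,255))],
 "blue":[((105,150,60),(125,255,255))],"black":[((0,0,0),(180,255,60))],"white":[((0,0,150),(180,60,255))]}
def cap(im,c,px,col,r=14,z0=104,z1=141,win=16):
    "centre xy of the cap of a colour near pixel px"
    h=cv2.cvtColor(im,cv2.COLOR_BGR2HSV); m=sum(cv2.inRange(h,*b) for b in HSV[col])
    w=np.zeros_like(m); cv2.circle(w,tuple(int(round(v)) for v in px),win,255,-1); m&=w
    n,l,s,ce=cv2.connectedComponentsWithStats(m)
    if n<2: return None
    k=min(range(1,n),key=lambda j:np.hypot(*(ce[j]-px))-0.1*s[j,4])
    g=unproj(c,ce[k],(z0+z1)/2)[0,:2]
    x=fsolve(lambda q:hull_centroid(c,q,r,z0,z1)[0]-ce[k],g)
    return x.round(1),ce[k].round(1),s[k,4],round(hull_centroid(c,x,r,z0,z1)[1])
CAPS=dict(bottle0="red",bottle1="black",bottle2="blue",bottle3="white")
E
python3 - <<'E'
from h import *
t=cv2.imread("pics/top0.png");s=cv2.imread("pics/side0.png")
for n,px,ps in(("bottle0",(211,245),(234,198)),("bottle1",(317,196),(310,248)),("bottle2",(274,239),(253,228)),("bottle3",(248,237),(249,213))):
    print(n,cap(t,"top",px,CAPS[n],win=11),cap(s,"side",ps,CAPS[n],win=11))
print("hung",cap(t,"top",(254,147),"orange",z0=136,z1=173),cap(s,"side",(336,194),"orange",z0=136,z1=173))
cv2.imwrite("pics/rackcrop.png",np.vstack([cv2.resize(t[115:225,150:350],(800,440),interpolation=cv2.INTER_CUBIC)]))
cv2.imwrite("pics/rackside.png",cv2.resize(s[155:265,220:420],(800,440),interpolation=cv2.INTER_CUBIC))
E
```

```text
bottle0 (array([406.6, 229.9]), array([209.8, 246.4]), np.int32(109), 115) (array([406.9, 226.1]), array([233.2, 197.3]), np.int32(126), 152)
bottle1 (array([541.5, -57.7]), array([317.6, 195.9]), np.int32(110), 109) (array([541.6, -71.7]), array([309.8, 249.9]), np.int32(191), 204)
bottle2 (array([428.2,  59.7]), array([273.8, 238.2]), np.int32(101), 94) (array([426.9,  54.7]), array([252.7, 228.8]), np.int32(155), 182)
bottle3 (array([432.6, 133.8]), array([246. , 236.5]), np.int32(91), 102) (array([427.1, 138.9]), array([246.4, 212.1]), np.int32(128), 166)
hung (array([674. , 113.6]), array([253.3, 144.8]), np.int32(89), 128) (array([674.1, 113.7]), array([336.7, 194.3]), np.int32(139), 163)
```

View pics/rackcrop.png

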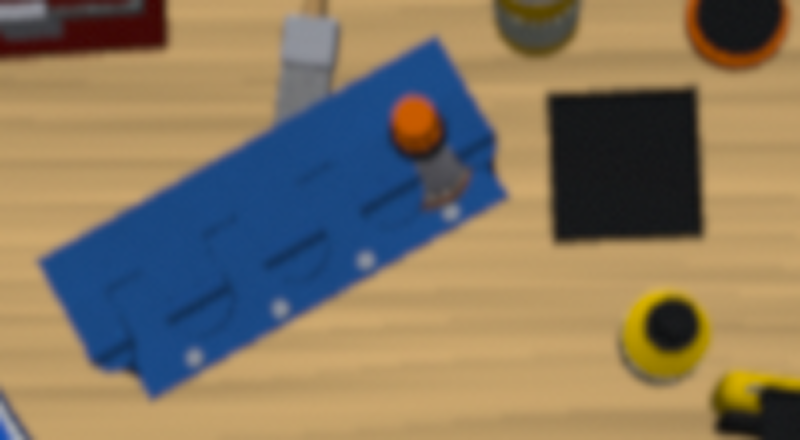

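View pics/rackside.png

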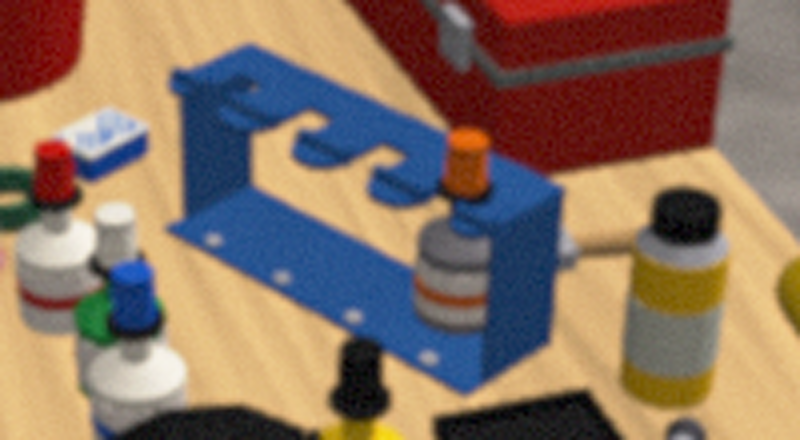

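The crops confirm the choice. The orange-capped grey bottle sits in the rack's -y end slot, with its cap at top pixel (253,145). The slots open toward lower right, the tray centre is at about (306,156), and the yellow/black bottle is at (317,196). Next I get the rack yaw, tray and rail, and check the IK.

Run:
```python
from h import *
t=cv2.imread("pics/top0.png")
h=cv2.cvtColor(t,cv2.COLOR_BGR2HSV); m=cv2.inRange(h,(100,120,40),(125,255,255))
m[:, :155]=0;m[:,285:]=0;m[:115]=0;m[215:]=0
cols=np.arange(168,254); rows=np.array([np.argmax(m[:,c]>0) for c in cols])
k=np.polyfit(cols,rows,1); k=np.polyfit(*(lambda g:(cols[g],rows[g]))(abs(np.polyval(k,cols)-rows)<1.5),1)
L=unproj("top",[[168,np.polyval(k,168)-.5],[254,np.polyval(k,254)-.5]],131)[:,:2]
d=L[0]-L[1]; d/=np.linalg.norm(d); yaw=np.arctan2(-d[0],d[1]); n=np.array([np.cos(yaw),np.sin(yaw)])
H=np.array([674,113.6]); print("rack yaw",np.degrees(yaw),"back edge dist (55)",(L[1]-H)@n)
C=unproj("top",[[159.5,180.5],[259,124.2]],131)[:,:2]; print("corner y rel hung (267,-45)",(C-H)@d, "x (55)",(C-H)@n)
print("tray",unproj("top",(306.5,156.2),16), unproj("top",[(287.2,137.6),(325.9,175)],16))
# muffs & rail masks
mb=cv2.inRange(h,(0,0,0),(180,255,55)); 
mb[:, :325]=0;mb[:,362:]=0;mb[:207]=0;mb[272:]=0
p=np.argwhere(mb)[:,::-1].astype(float); print("band px",p.mean(0),cv2.minAreaRect(p.astype(np.float32)))
my=cv2.inRange(h,(20,130,90),(35,255,255)); my[:, :318]=0;my[:,362:]=0;my[:205]=0;my[275:]=0
nn,l,s,ce=cv2.connectedComponentsWithStats(my); print([(s[i].tolist(),ce[i].round(1)) for i in range(1,nn) if s[i,4]>15])
cv2.imwrite("pics/mr.png",cv2.resize(t[125:275,320:490],(794,700)[:1]+(700,),interpolation=cv2.INTER_CUBIC)[:600])
cv2.imwrite("pics/mr.png",cv2.resize(t[130:272,322:482],None,fx=4.2,fy=4.2,interpolation=cv2.INTER_CUBIC))
```

```text
rack yaw 30.274731989411592 back edge dist (55) 50.35327529291377
corner y rel hung (267,-45) [265.65718668 -44.07862253] x (55) [50.40494188 49.34695936]
tray [[678.7278291  -35.40913162  16.        ]] [[736.53121413  22.51301985  16.        ]
 [621.03406131 -92.90163566  16.        ]]
band px [342.53784219 236.21417069] ((339.12286376953125, 236.4556427001953), (22.19983673095703, 49.24858474731445), 6.709836959838867)
[([318, 205, 8, 5, 28], array([320.7, 206.5])), ([327, 206, 31, 15, 233], array([341.5, 211.9])), ([322, 255, 30, 14, 255], array([335.6, 262.2]))]
```

View pics/mr.png

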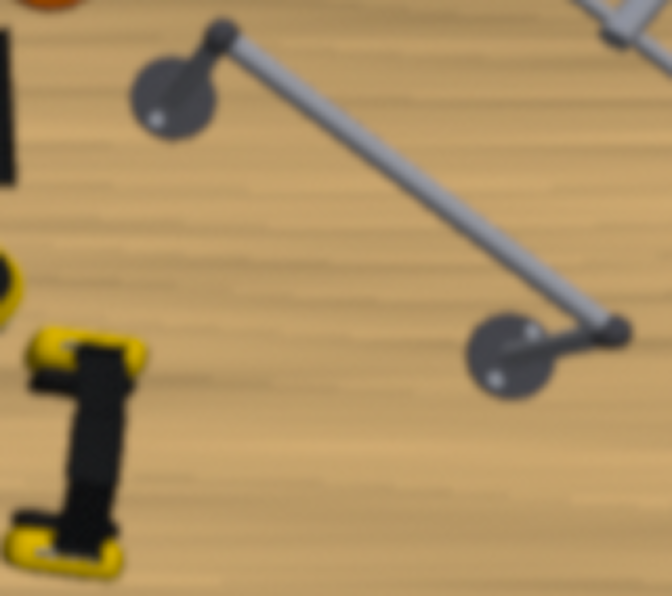

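```bash
cat >> h.py <<'E'
YAW=np.radians(30.3)
def ori(th):
    "tool down, closing line (tool y) at world angle th"
    y=np.array([np.cos(th),np.sin(th),0]); z=np.array([0,0,-1.]); return R.from_matrix(np.c_[np.cross(y,z),y,z]).as_rotvec()
def best_ori(p,th):
    c=[(o,bot.solve_ik(p,o)) for o in(ori(th),ori(th+np.pi))]; c=[k for k in c if k[1] is not None]
    q=bot.observe()["joint_pos"]; return min(c,key=lambda k:np.abs(k[1]-q).max()+abs(k[1][6]))
def st(): 
    s=bot.observe(); return "t %.1f"%s["time"],s["tool_pos"].round(1).tolist(),"F",s["contact_force"].round(1).tolist(),"gap %.1f f %.1f"%(s["finger_gap"],s["gripper_force"])
NX=np.array([np.cos(YAW),np.sin(YAW),0]); NY=np.array([-np.sin(YAW),np.cos(YAW),0])
E
python3 - <<'E'
from h import *
e=unproj("top",[[374.9,138.3],[467.7,208.8]],154)[:,:2]; print("rail",e,e.mean(0),np.linalg.norm(e[0]-e[1]),np.degrees(np.arctan2(*(e[0]-e[1])[::-1])))
for z in(60,88): 
    c=unproj("top",[[341.5,211.9],[335.6,262.2]],z)[:,:2]; print("muffs",c.mean(0),c[0]-c[1],np.degrees(np.arctan2(*(c[0]-c[1])[::-1])))
print("crown",unproj("top",(345,236.5),154))
for p,th in(((670,111,144),YAW+np.pi/2),((670-111*-.0-90,60,260),YAW+np.pi/2),((559,302,144),YAW+np.pi/2),((475,253,200),YAW+np.pi/2),((679,-35,116),YAW+np.pi/2),((406,228,112),YAW+np.pi/2),((428,59,112),YAW+np.pi/2),((432,134,112),YAW+np.pi/2),((541,-60,112),YAW+np.pi/2),((150,480,480),2.9)):
    try: print(p,best_ori(p,th)[1].round(2))
    except Exception as x: print(p,"no",x)
E
```

```text
rail [[ 690.62751078 -208.03774643]
 [ 502.62727219 -441.32639069]] [ 596.62739148 -324.68206856] 299.61255189061194 51.13571327647652
muffs [ 434.37429273 -121.29856002] [141.7149652  -18.98625313] -7.630759232345519
muffs [ 433.1991533  -117.30175751] [138.0241306  -18.49177381] -7.630759232345529
crown [[ 431.38861867 -124.40330581  154.        ]]
(670, 111, 144) [-0.64  0.47  0.59  1.49 -0.27  1.26 -1.06]
(580.0, 60, 260) [-0.69  0.18  0.62  1.59 -0.1   1.41 -1.1 ]
(559, 302, 144) [-0.89  0.35  0.44  1.61 -0.16  1.22 -1.46]
(475, 253, 200) [-0.93  0.09  0.42  1.78 -0.04  1.28 -1.54]
(679, -35, 116) [-0.5   0.53  0.71  1.52 -0.35  1.23 -0.78]
(406, 228, 112) [-0.78  0.01  0.21  2.04 -0.    1.09  1.53]
(428, 59, 112) [-0.79 -0.09  0.57  2.12  0.05  1.1  -1.28]
(432, 134, 112) [-0.85 -0.03  0.48  2.07  0.01  1.09 -1.41]
(541, -60, 112) [-0.65  0.23  0.81  1.88 -0.18  1.11 -0.82]
(150, 480, 480) [-1.39  0.01  0.07  1.3  -0.    1.83 -1.56]
```

Run:
```python
from h import *
bot.movel([160,560,470],v=250)
H=np.array([670.3,111.4,0]); th=YAW+np.pi/2
o,q=best_ori(H+[0,0,330],th); bot.move_pose(H+[0,0,330],o)
im=bot.read_camera("top"); cv2.imwrite("pics/chk1.png",im)
bot.command_gripper(50,25)
bot.movel(H+[0,0,200],v=250)
print(bot.movel(H+[0,0,145],v=80,threshold=8),st())
bot.command_gripper(15,25); print(st())
```

```text
False ('t 7.7', [670.6, 111.4, 145.3], 'F', [-0.2, -0.2, 0.3], 'gap 50.2 f 0.0')
('t 8.2', [670.4, 111.4, 145.3], 'F', [-0.8, 0.2, 0.8], 'gap 27.6 f 25.0')
```

Run:
```python
from h import *
p0=bot.observe()["tool_pos"]; u=np.array([0,0,1.])
bot.movel(p0+4*u,v=40); b=p0+4*u
for d in(NY,-NY,NX,-NX):
    r=bot.movel(b+7*d,v=12,threshold=4); e=bot.observe()["tool_pos"]-b
    print(r,round(e@d,2),st()); bot.movel(b,v=30)
```

```text
True 3.11 ('t 8.9', [668.3, 113.8, 148.6], 'F', [0.6, -0.9, -0.1], 'gap 27.2 f 25.0')
True 2.07 ('t 9.6', [671.2, 109.5, 148.3], 'F', [0.2, -0.4, -0.3], 'gap 27.3 f 25.0')
True 1.63 ('t 10.2', [671.9, 112.2, 148.3], 'F', [-0.3, -0.1, -0.8], 'gap 27.0 f 25.0')
False 6.33 ('t 11.2', [664.9, 108.4, 149.8], 'F', [1.2, 0.4, 1.2], 'gap 27.1 f 25.0')
```

Run:
```python
from h import *
u=np.array([0,0,1.]); p=np.array([670.7,111.8,145.3])
bot.movel(p+13*u,v=40); print(st())
print(bot.movel(p+13*u-110*NX,v=90,threshold=15),st())
q=bot.observe()["tool_pos"]; bot.movel(q+90*u,v=200)
T=np.array([679,-35.4,0])
o,_=best_ori(T+[0,0,250],YAW+np.pi/2)
bot.move_pose(T+[0,0,230],o); print(st())
cv2.imwrite("pics/t2.png",np.vstack([cv2.resize(bot.read_camera("side")[120:330,200:480],(560,420)),cv2.resize(bot.read_camera("top")[90:230,140:420],(560,280))])[:600])
print(bot.movel(T+[0,0,112],v=60,threshold=4),st())
```

```text
('t 12.0', [671.0, 111.8, 158.9], 'F', [-0.9, -0.1, -0.8], 'gap 27.8 f 25.0')
False ('t 13.4', [576.1, 56.7, 158.3], 'F', [0.2, -0.6, -0.5], 'gap 27.7 f 25.0')
('t 14.6', [678.2, -35.9, 227.5], 'F', [0.4, 0.1, -0.3], 'gap 27.2 f 25.0')
True ('t 16.4', [678.8, -35.2, 117.2], 'F', [-0.4, 0.3, 4.7], 'gap 27.0 f 25.0')
```

View pics/t2.png

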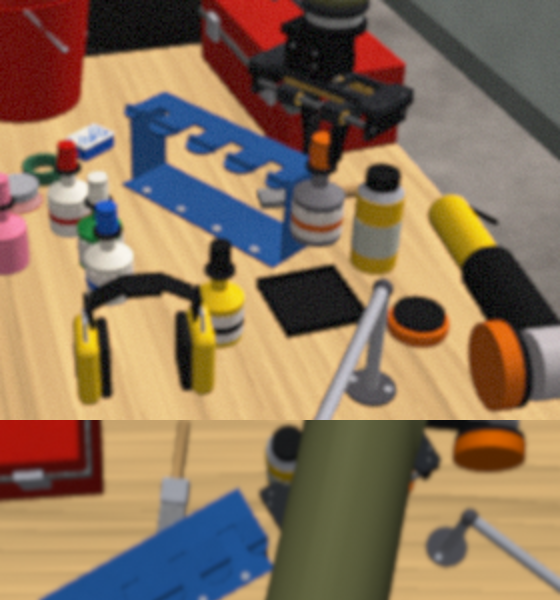

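```bash
cat >> h.py <<'E'
U=np.array([0,0,1.]); S0=np.array([670.7,112.0,0]); TH=YAW+np.pi/2
PX=dict(bottle0=(210,246),bottle1=(317,196),bottle2=(274,238),bottle3=(247,237))
def look(n,win=12):
    c=cap(bot.read_camera("top"),"top",PX[n],CAPS[n],win=win); print(n,c); return c
def pick(n,xy,g=35):
    P=np.array([*xy,0.]); o,_=best_ori(P+250*U,TH); bot.command_gripper(54)
    bot.move_pose(P+240*U,o); bot.movel(P+165*U,v=250)
    hit=bot.movel(P+112.5*U,v=90,threshold=6); print("down",hit,st())
    if hit: return False
    bot.command_gripper(15,g); print("grip",st())
    bot.movel(P+(112.5+130)*U,v=200); s=st(); print("lift",s); return bot.observe()["finger_gap"]>20
def slot(k,dz=113,back=95):
    "carry to the front of slot k and slide in"
    S=S0+74*k*NY; z=dz+32+11.5
    o,_=best_ori(S-back*NX+250*U,TH); bot.move_pose(S-back*NX+250*U,o)
    print("low",bot.movel(S-back*NX+z*U,v=150,threshold=12),st())
    print("in ",bot.movel(S-8*NX+z*U,v=70,threshold=12),st())
E
python3 - <<'E'
from h import *
bot.command_gripper(50); p=bot.observe()["tool_pos"]; bot.movel(p+130*U,v=250); print(st())
o,_=best_ori([560,250,260],TH); bot.move_pose([560,250,260],o)
im=bot.read_camera("top"); cv2.imwrite("pics/t3.png",im[80:340,120:480])
c=look("bottle0"); look("bottle3")
print(cap(im,"top",proj("top",[679,-35,150])[0],"orange",z0=108,z1=145,win=20))
E
```

```text
('t 17.8', [677.4, -35.0, 245.0], 'F', [-0.4, -0.2, -1.0], 'gap 49.9 f 0.0')
bottle0 (array([406.5, 229.7]), array([209.9, 246.4]), np.int32(112), 115)
bottle3 (array([432.6, 133.7]), array([246. , 236.6]), np.int32(105), 102)
(array([683. , -34.3]), array([308.5, 144.2]), np.int32(121), 122)h.py:28: RuntimeWarning: The iteration is not making good progress, as measured by the 
 improvement from the last ten iterations.
  x=fsolve(lambda q:hull_centroid(c,q,r,z0,z1)[0]-ce[k],g)
```

View pics/t3.png

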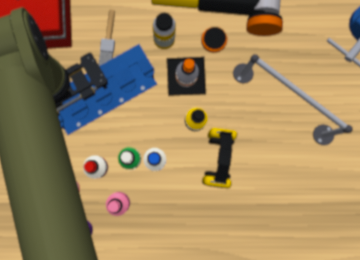

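The empty stands upright in the tray, with its cap at crop pixel (188,65). The other bottles haven't moved. Next, bottle0 goes to slot3.

Run:
```python
from h import *
c=look("bottle0")[0]
if pick("bottle0",c-[3,1]): slot(3)
```

```text
bottle0 (array([406.5, 229.5]), array([210. , 246.4]), np.int32(113), 115)
down False ('t 21.4', [404.0, 228.8, 113.1], 'F', [0.0, -0.1, 0.6], 'gap 54.1 f 0.0')
grip ('t 22.0', [403.5, 228.7, 112.7], 'F', [-0.0, 0.2, 0.6], 'gap 27.0 f 35.0')
lift ('t 22.8', [402.7, 228.0, 241.1], 'F', [0.5, 0.1, -2.5], 'gap 27.2 f 35.0')
low False ('t 24.0', [477.0, 256.0, 157.3], 'F', [-1.6, 0.3, -2.2], 'gap 27.5 f 35.0')
in  False ('t 25.4', [551.5, 299.4, 156.6], 'F', [0.4, 0.3, -1.9], 'gap 27.2 f 35.0')
```

```bash
cat >> h.py <<'E'
def feel(b,d,far,thr=4):
    r=bot.movel(b+far*d,v=12,threshold=thr); e=(bot.observe()["tool_pos"]-b)@d; print(" feel",r,round(e,2),st()[2:4]); return e,r
def seat(k,dz=113):
    S=S0+74*k*NY; z=dz+32+11.5; b=S-6*NX+z*U; bot.movel(b,v=40)
    (a,ra),_=feel(b,NY,6),bot.movel(b,v=40); (c,rc),_=feel(b,-NY,6),bot.movel(b,v=40)
    off=(a-c)/2 if ra and rc else 0
    b=b+off*NY; bot.movel(b,v=40); e,r=feel(b,NX,14,5)
    print("off y",round(off,2),"end at",round(e-6,2))
    t=b+(e-1.2)*NX; bot.movel(t,v=40)
    print("down",bot.movel(t-18*U,v=25,threshold=6),st())
E
python3 - <<'E'
from h import *
seat(3)
cv2.imwrite("pics/t4.png",cv2.resize(bot.read_camera("side")[120:280,200:400],(800,600)))
E
```

```text
feel True 2.77 ('F', [0.2, -2.1, -2.0])
 feel True 2.39 ('F', [-0.6, -0.2, -2.0])
 feel True 6.9 ('F', [-1.0, 0.2, -1.8])
off y 0.19 end at 0.9
down True ('t 28.7', [558.1, 303.7, 144.7], 'F', [-0.4, -0.5, 3.6], 'gap 27.2 f 35.0')
```

View pics/t4.png

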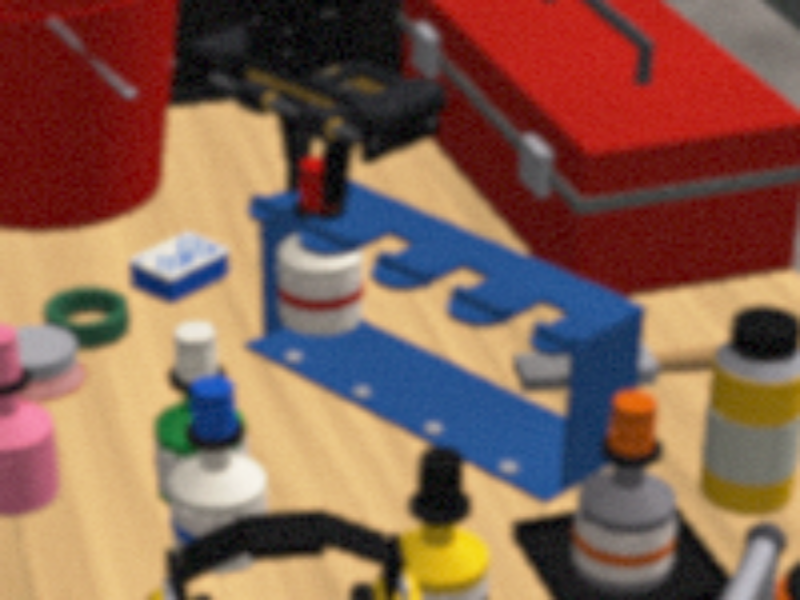

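The side crop shows bottle0 hanging in slot3, with its cap at crop pixel (320,185). The TCP height of 144.7 is what a collar sitting on the shelf should give. I'll release it and take bottle3 to slot2.

```bash
cat >> h.py <<'E'
def release():
    bot.command_gripper(44); p=bot.observe()["tool_pos"]; bot.movel(p+115*U,v=200); print("free",st())
def do(n,k,away=(620,200,260)):
    o,_=best_ori(away,TH); bot.move_pose(away,o); c=look(n)
    if c is None or abs(c[2]-c[3])>30: print("check!"); return
    if pick(n,c[0]-[3,1]): slot(k); seat(k)
E
python3 - <<'E'
from h import *
release(); do("bottle3",2)
E
```

```text
free ('t 30.1', [556.7, 303.1, 257.4], 'F', [-0.1, -0.7, 0.2], 'gap 43.8 f 0.0')
bottle3 (array([432.1, 133.8]), array([245.9, 236.7]), np.int32(101), 102)
down False ('t 33.3', [429.7, 133.1, 113.2], 'F', [-0.2, 0.5, -0.8], 'gap 53.5 f 0.0')
grip ('t 33.9', [429.3, 132.7, 112.6], 'F', [1.1, -1.4, 0.8], 'gap 27.0 f 35.0')
lift ('t 34.7', [428.2, 132.4, 241.1], 'F', [0.6, -0.3, -3.0], 'gap 27.2 f 35.0')
low False ('t 35.9', [514.5, 191.8, 157.4], 'F', [-0.7, 0.1, -3.6], 'gap 27.1 f 35.0')
in  False ('t 37.3', [588.8, 235.5, 156.6], 'F', [-0.2, -0.3, -2.4], 'gap 27.5 f 35.0')
 feel True 3.16 ('F', [0.5, -1.2, -3.6])
 feel True 2.08 ('F', [0.6, 0.3, -2.0])
 feel True 8.28 ('F', [-0.5, 0.1, -2.9])
off y 0.54 end at 2.28
down True ('t 40.8', [596.6, 240.7, 144.5], 'F', [-0.7, 0.4, 4.0], 'gap 27.4 f 35.0')h.py:28: RuntimeWarning: The iteration is not making good progress, as measured by the 
 improvement from the last ten iterations.
  x=fsolve(lambda q:hull_centroid(c,q,r,z0,z1)[0]-ce[k],g)
```

Bottle3 is seated at z 144.5. Next, bottle2 goes to slot1.

```bash
python3 -W ignore - <<'E'
from h import *
release(); do("bottle2",1)
cv2.imwrite("pics/t5.png",cv2.resize(bot.read_camera("side")[120:280,200:400],(800,600)))
E
```

```text
free ('t 42.1', [594.9, 240.5, 257.1], 'F', [0.4, -0.1, -0.3], 'gap 43.9 f 0.0')
bottle2 (array([428.2,  59.7]), array([273.8, 238.2]), np.int32(101), 94)
down False ('t 45.2', [425.8, 58.8, 113.2], 'F', [-0.5, -0.4, 0.8], 'gap 53.9 f 0.0')
grip ('t 45.8', [425.4, 58.6, 112.6], 'F', [0.6, -0.2, 1.3], 'gap 27.2 f 35.0')
lift ('t 46.6', [424.3, 58.5, 241.1], 'F', [0.3, 0.6, -2.8], 'gap 26.9 f 35.0')
low False ('t 48.0', [551.9, 127.9, 157.6], 'F', [0.0, 0.2, -2.0], 'gap 27.3 f 35.0')
in  False ('t 49.4', [626.2, 171.6, 156.6], 'F', [0.8, -0.2, -1.2], 'gap 27.0 f 35.0')
 feel True 2.91 ('F', [0.8, -0.9, -1.2])
 feel True 2.27 ('F', [0.7, 0.5, -1.3])
 feel True 6.25 ('F', [0.6, 0.5, -1.3])
off y 0.32 end at 0.25
down True ('t 52.7', [632.2, 175.6, 144.8], 'F', [-0.3, -0.9, 3.9], 'gap 27.0 f 35.0')
```

View pics/t5.png

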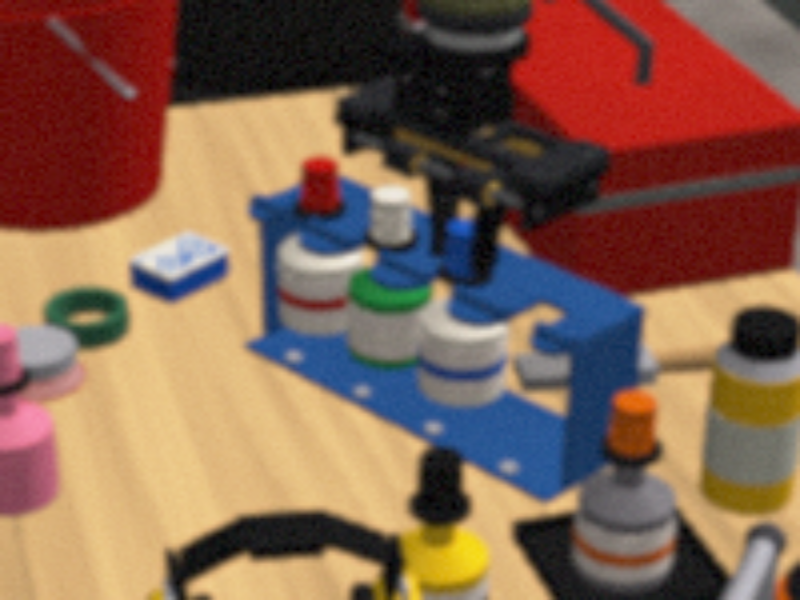

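Red, white and blue caps all hang level, at crop pixels (320,185), (390,215) and (462,245). Next, bottle1 goes to slot0.

```bash
python3 -W ignore - <<'E'
from h import *
release(); do("bottle1",0)
E
```

```text
free ('t 54.1', [630.7, 175.4, 257.2], 'F', [-0.2, -0.4, -0.8], 'gap 44.0 f 0.0')
bottle1 (array([541.3, -57.7]), array([317.6, 196. ]), np.int32(108), 109)
down False ('t 57.2', [538.7, -58.8, 112.9], 'F', [0.1, 0.3, 0.8], 'gap 54.0 f 0.0')
grip ('t 57.8', [538.5, -58.9, 112.7], 'F', [1.1, -0.3, 0.6], 'gap 27.3 f 34.8')
lift ('t 58.6', [537.3, -58.4, 241.0], 'F', [-0.3, 0.2, -3.1], 'gap 26.6 f 34.8')
low False ('t 59.9', [589.3, 63.6, 157.5], 'F', [0.5, -0.2, -2.5], 'gap 27.5 f 34.8')
in  False ('t 61.3', [663.5, 107.5, 156.6], 'F', [0.3, -0.4, -3.3], 'gap 27.3 f 34.8')
 feel True 3.67 ('F', [1.2, -0.8, -1.7])
 feel True 1.43 ('F', [-0.6, 0.4, -2.6])
 feel True 4.39 ('F', [-0.2, 0.1, -2.8])
off y 1.12 end at -1.61
down True ('t 64.6', [667.6, 111.3, 144.2], 'F', [-0.5, -0.4, 3.9], 'gap 27.2 f 34.9')
```

```bash
cat >> h.py <<'E'
def muffs(im):
    h=cv2.cvtColor(im,cv2.COLOR_BGR2HSV)
    my=cv2.inRange(h,(20,130,90),(35,255,255)); my[:, :310]=0;my[:,375:]=0;my[:195]=0;my[285:]=0
    n,l,s,ce=cv2.connectedComponentsWithStats(my); k=sorted(range(1,n),key=lambda j:-s[j,4])[:2]; k.sort(key=lambda j:ce[j][1])
    A,B=ce[k[0]],ce[k[1]]; w=unproj("top",[A,B],88)[:,:2]; ang=np.arctan2(*(w[0]-w[1])[::-1])
    mb=cv2.inRange(h,(0,0,0),(180,255,60)); r=[]
    for row in range(int((A[1]+B[1])/2)-6,int((A[1]+B[1])/2)+7):
        c=np.flatnonzero(mb[row,310:375])+310; r.append((row,c.min()-.5,c.max()+.5))
    r=np.array(r); L=unproj("top",r[:,[1,0]],154)[:,:2]; Q=unproj("top",r[:,[2,0]],154)[:,:2]
    rects=[s[j].tolist() for j in k]
    return A.round(1),B.round(1),rects,w.mean(0).round(1),np.degrees(ang).round(1),((L+Q)/2)[[0,6,12]].round(1).tolist(),np.linalg.norm(L-Q,axis=1).mean().round(1)
E
python3 -W ignore - <<'E'
from h import *
release(); o,_=best_ori((620,200,280),TH); bot.move_pose((620,200,280),o)
im=bot.read_camera("top"); print(muffs(im))
for c in("top","side"):
    if c=="side": im=bot.read_camera(c)
    for t in("crown1","muffs1"): print(c,t,[(d["position"].round(1) if hasattr(d["position"],"round") else d["position"],d["score"]) for d in bot.look_for(c,t)])
cv2.imwrite("pics/t6.png",np.hstack([cv2.resize(im[140:280,240:400],(480,420)),cv2.resize(cv2.imread("pics/t6.png")[0:1,0:1] if False else bot.read_camera("top")[195:280,300:380],(320,420))]))
E
```

```text
free ('t 66.0', [666.0, 111.3, 256.4], 'F', [-0.6, 0.3, -1.3], 'gap 43.9 f 0.0')
(array([341.3, 212.1]), array([335.6, 262. ]), [[327, 206, 31, 15, 240], [322, 254, 30, 15, 258]], array([ 433.2, -117.1]), np.float64(-7.5), [[445.6, -124.7], [430.1, -121.8], [414.7, -121.5]], np.float64(28.0))
top crown1 [([427.9, -117.7, 133.8], 0.6)]
top muffs1 [([422.3, -117.3, 135.2], 0.71)]
side crown1 [([432.6, -146.6, 80.8], 0.63)]
side muffs1 [([430.1, -146.9, 84.5], 0.73)]
```

View pics/t6.png

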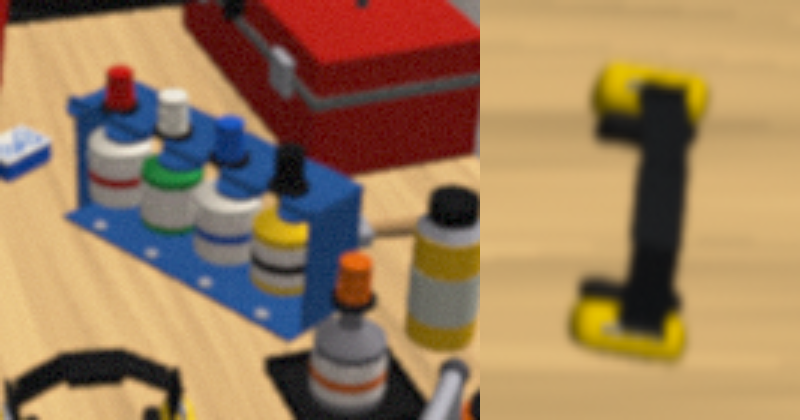

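All four full bottles hang in the rack, the empty stands in the tray, and the muffs haven't moved (crown at about (430,-122), yaw -7.5°). Now I grasp the crown.

```bash
python3 -W ignore - <<'E'
from h import *
P=np.array([430.,-121.5,0]); th=np.radians(82.5)
o,q=best_ori(P+330*U,th); o2,q2=best_ori(np.array([597,-325,340.]),np.radians(51.1)); print(q.round(2),q2.round(2))
bot.command_gripper(64); bot.move_pose(P+330*U,o); bot.movel(P+190*U,v=250)
hit=bot.movel(P+142.3*U,v=50,threshold=5); print(hit,st())
if not hit:
    bot.command_gripper(20,45); print(st())
    p=bot.observe()["tool_pos"]; bot.movel(p+30*U,v=40); print(st())
    cv2.imwrite("pics/t7.png",cv2.resize(bot.read_camera("side")[220:360,200:400],(700,490)))
E
```

```text
[-0.63 -0.24  0.71  1.76  0.16  1.56 -1.64] [-0.2   0.52  1.06  1.19 -0.45  1.67 -1.5 ]
False ('t 70.7', [430.3, -121.6, 142.6], 'F', [0.1, 0.5, -0.3], 'gap 64.0 f 0.0')
('t 71.4', [430.0, -121.7, 142.3], 'F', [-0.1, -0.5, -0.1], 'gap 33.6 f 45.0')
('t 72.3', [429.9, -121.6, 172.2], 'F', [-0.0, 0.0, -2.9], 'gap 33.4 f 45.0')
```

View pics/t7.png

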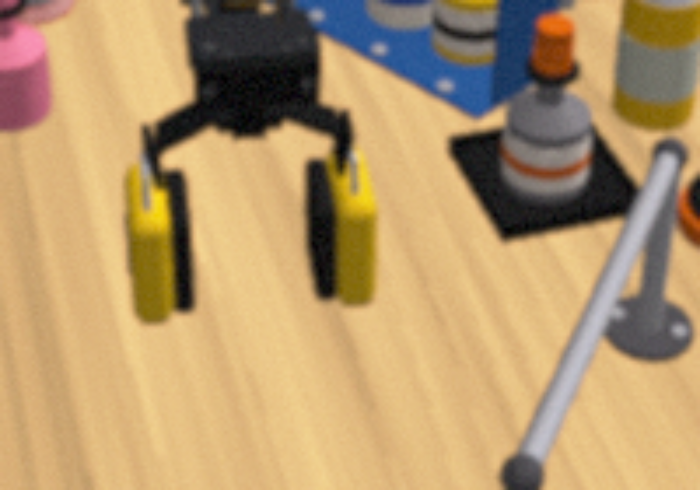

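The picture shows the muffs held level by the crown, with the fingers at crop pixel (250,130). Now I lift them and carry them over the rail.

```bash
python3 -W ignore - <<'E'
from h import *
p=bot.observe()["tool_pos"]; bot.movel([p[0],p[1],340],v=200)
G=np.array([595.5,-324.5,0]); o,_=best_ori(G+340*U,np.radians(51.1)); bot.move_pose(G+340*U,o); print(st())
bot.movel(G+215*U,v=100); print(st())
t=bot.read_camera("top");s=bot.read_camera("side")
cv2.imwrite("pics/t8.png",np.hstack([cv2.resize(t[120:260,350:490],(400,400)),cv2.resize(s[200:410,300:510],(400,400))]))
print(proj("top",[G+160*U]),proj("side",[G+160*U]))
E
```

```text
('t 74.3', [595.1, -323.6, 339.6], 'F', [0.1, -0.2, -2.0], 'gap 33.4 f 45.0')
('t 75.7', [595.8, -324.9, 215.8], 'F', [0.4, -0.2, -2.9], 'gap 33.8 f 45.0')
[[421.50799754 173.06452196]] [[371.81151222 301.44383924]]
```

View pics/t8.png

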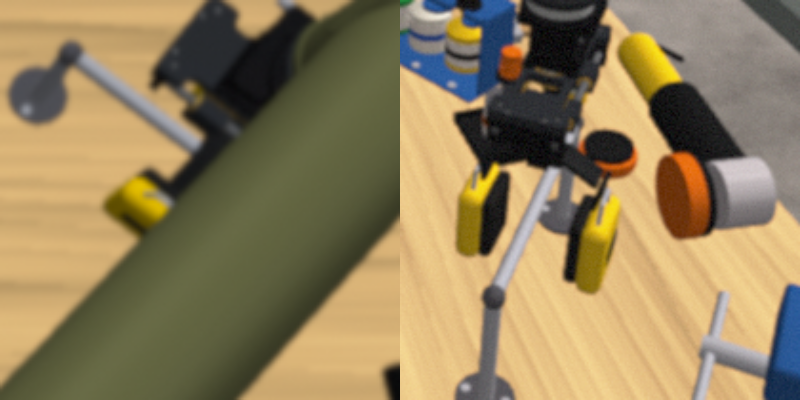

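One cup is on each side of the bar, with the cups at right-panel pixels (480,210) and (598,240) and the band square to the bar. Lowering now.

```bash
python3 -W ignore - <<'E'
from h import *
p=bot.observe()["tool_pos"]; G=np.array([595.5,-324.5,0])
bot.movel(G+172*U,v=60); print(st())
print(bot.movel(G+160.8*U,v=15,threshold=3),st())
s=bot.read_camera("side"); cv2.imwrite("pics/t9.png",cv2.resize(s[200:410,300:510],(560,560)))
E
```

```text
('t 76.7', [595.7, -324.7, 172.4], 'F', [-0.1, 0.1, -2.6], 'gap 33.5 f 45.0')
True ('t 77.3', [595.4, -324.4, 161.9], 'F', [-0.1, 0.2, 4.4], 'gap 33.3 f 45.0')
```

View pics/t9.png

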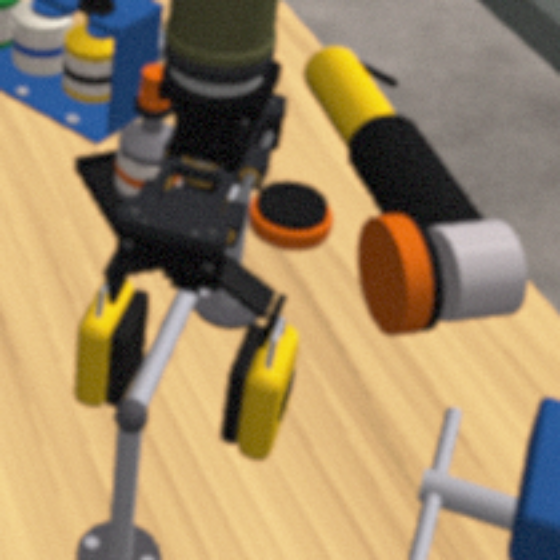

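```bash
python3 -W ignore - <<'E'
from h import *
bot.command_gripper(56); p=bot.observe()["tool_pos"]; bot.movel([p[0],p[1],320],v=120); print(st())
o,_=best_ori((560,60,360),TH); bot.move_pose((560,60,360),o); bot.sleep(.5)
t=bot.read_camera("top");s=bot.read_camera("side")
cv2.imwrite("pics/t10.png",np.hstack([cv2.resize(t[120:260,350:490],(400,400)),cv2.resize(s[150:410,230:490],(400,400))]))
h=cv2.cvtColor(t,cv2.COLOR_BGR2HSV); my=cv2.inRange(h,(20,130,90),(35,255,255)); my[:, :350]=0;my[:135]=0;my[260:]=0;my[:,480:]=0
n,l,st_,ce=cv2.connectedComponentsWithStats(my); k=sorted(range(1,n),key=lambda j:-st_[j,4])[:2]
w=unproj("top",ce[k],108)[:,:2]; d=w[0]-w[1]; m=w.mean(0); print(st_[k].tolist(),w,m,np.degrees(np.arctan2(d[1],d[0])),"perp off",(m-[596.6,-324.7])@[.778,-.628])
E
```

```text
('t 79.6', [594.5, -323.4, 319.1], 'F', [-0.5, -0.6, 1.2], 'gap 55.9 f 0.0')
[[380, 184, 32, 27, 402], [409, 147, 18, 13, 134]] [[ 539.97398863 -270.02494798]
 [ 662.27035367 -339.20434607]] [ 601.12217115 -304.61464702] 150.50445632697011 perp off -9.0953525135863
```

View pics/t10.png

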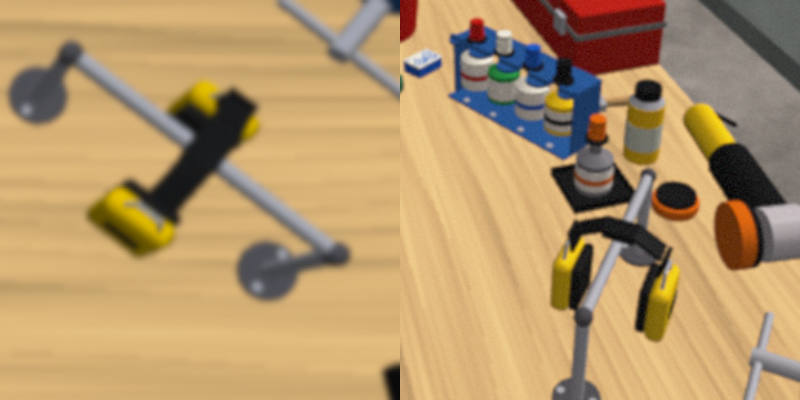

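The final pictures show the muffs hanging square and centred on the bar, with the band midpoint at left-panel pixel (200,152) on the bar line. All four bottles are in the rack and the empty is in the tray. Handing in.

```bash
python3 -c "
from bench import bot
print(bot.close_job())"
```

```text
the job is handed in; nothing more can be done
None
```

I handed the job in: the empty stands in the tray, all four full bottles hang seated in the rack, and the one pair of ear defenders present (yellow) hangs square over the rail; the interface gave no verdict back.

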